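# Press the proud pen barrel home in its rack

### The job

One of the pen barrels standing in the blue rack has not gone fully down and stands proud of the rest. Put the closed fingertips on its top and press it gently straight down until it is fully home, level with the others, then draw the hand well clear. Do not pinch or lift it, and touch none of the other barrels nor anything else on the bench.

Things in the scene. Friction and masses are not known exactly. Their poses are not given: they have to be found in the camera images.
- proud_pen: the barrel standing proud: 16 mm diameter, 100 mm long, navy with its lower 42 mm bare metal (hidden in the hole when home), flat-ended brass neck on top, 10 mm diameter, 13 mm tall. Origin: centre of its lower end, z up. Slides only up and down in its hole and starts 18 to 28 mm too high. Home, the origin is 8 mm above the rack's origin
- proud_pen_top (a point): centre of the flat top of the proud barrel's brass neck, where it is pressed. Home, it is 121 mm above the bench, like all the others' tops. The barrel is tight: it takes about 3 N to slide, moves with the fingertip, stops firmly on the hole's floor and stays where it is left
- rack: blue block fast on the bench, 124 (x) x 164 (y) mm, 50 mm high, foot flange 134 x 174 x 8 mm. Origin: centre of its underside, on the bench, z up. 12 blind holes 17.5 mm in diameter, floors 8 mm above the bench, rows at x = -40, 0, 40 mm, y = -60, -20, 20, 60 mm. Nine hold barrels, three are empty. All round it stands fixed gear up to 150 mm high
- pen1: a seated pen barrel, same make, standing loosely in its hole of the rack, top 121 mm above the bench, to be left alone. Origin: centre of its lower end face, z up
- pen2: a seated pen barrel, same make, standing loosely in its hole of the rack, top 121 mm above the bench, to be left alone. Origin: centre of its lower end face, z up
- pen3: a seated pen barrel, same make, standing loosely in its hole of the rack, top 121 mm above the bench, to be left alone. Origin: centre of its lower end face, z up
- pen4: a seated pen barrel, same make, standing loosely in its hole of the rack, top 121 mm above the bench, to be left alone. Origin: centre of its lower end face, z up
- pen5: a seated pen barrel, same make, standing loosely in its hole of the rack, top 121 mm above the bench, to be left alone. Origin: centre of its lower end face, z up
- pen6: a seated pen barrel, same make, standing loosely in its hole of the rack, top 121 mm above the bench, to be left alone. Origin: centre of its lower end face, z up
- pen7: a seated pen barrel, same make, standing loosely in its hole of the rack, top 121 mm above the bench, to be left alone. Origin: centre of its lower end face, z up
- pen8: a seated pen barrel, same make, standing loosely in its hole of the rack, top 121 mm above the bench, to be left alone. Origin: centre of its lower end face, z up
- capped_pen: a finished capped navy pen lying on the bench on the robot's side of the rack, 135 mm long, 17 mm thick, loose. Origin: under its middle, x along it
- ring_gauge: a steel ring, 40 mm outside, 12 mm high, lying loose on the bench beside the rack. Origin: centre of its underside
- driver: a screwdriver with yellow handle, 160 mm long, lying loose beyond the rack. Origin: under its middle, x along it

How it is judged:
By the outcome, as a careful person would: the job done as asked, in the order asked, and still so for the second after the job is handed in, with the robot touching nothing.
It also fails if it takes over 27 s, if anything falls off the work surface, if the arm or the gripper's body presses on something with over 40 N, if the wrist force passes 120 N, or if a joint passes its speed limit or range.

### The arm

A 6-joint arm with a two-finger parallel gripper is mounted at the origin on the work surface. World frame = base frame: x ahead of the robot, y to its left, z up, the work surface at z = 0. Lengths are in mm, angles in rad, forces in N, time in s.
With the tool pointing down it reaches from about 300 to 775 mm from the base axis. Payload 14.6 kg.
Tool frame: the origin (TCP) lies between the finger pads, 19 mm behind the fingertips; this is the grasp point; z points along the fingers, y is the direction in which the jaws open and shut (so a half turn about z gives the same grasp; the last joint's range is limited). The gripper opens to 94 mm and grips with 3 to 60 N. Pads are 16 mm wide; open, the fingers measure 119 mm over their backs; the gripper's body (75 mm by 177 mm) begins 78 mm behind the grasp point.
Start: joints at [-1.403, 0.3, 1.521, -0, 1.321, -0.067], TCP at [127.95, -534.9, 224.246] pointing down, gripper open.
Joint ranges: [-3.03, 3.03], [-0.79, 2.21], [0.23, 2.52], [-1.04, 4.18], [0, 3.07], [-2.55, 2.55]. Speed limits (rad/s): [2.22, 2.22, 2.57, 3.14, 3.14, 3.14].

### API

Orientations are given as [roll, pitch, yaw] about the fixed x, y, z axes, in that order (R = Rz(yaw) Ry(pitch) Rx(roll)).
In Python, from cell import manip gives the robot as it stands.
- The arm moves only by the shell command python3 -m crank 'ROWS' [OPENING] [FORCE]. ROWS is JSON, a list of rows, each an object with "offset": the shift along the world's x, y, z in m, a list of three; "spin": the turn about the world's z in degrees. In form: [{"offset": [dx, dy, dz], "spin": spin}, ...]. A call has exactly 8 rows; each row is the pose to reach, as a shift and turn from the pose measured when the call began; what a row does not reach only later rows make up. A row lasts 1/12 s, in which the tool goes at most 41.7 mm and 7.16 degrees, less where a joint would pass 70% of its speed; a pose out of reach is approached as far as the arm can. A call with a gripper value outside its range is refused whole. OPENING is the opening, from 0 (shut) to 1 (fully open), set as the call begins (- or left out, the last holds). The fingers move at their own pace and stop on an object; FORCE is the grip in N (left out, the last holds). Time passes only in rows, so rows that repeat a pose let the fingers close, or fill a call up. It gives the time, the measured TCP pose, the force and the opening at its end, in the units of the state.
- manip.read_state(): the state, without advancing time (a new reading comes with each control period).
- manip.camera(name): name is "side" or "top" or "wrist"; returns a dict with "pixels" (480x640x3 uint8, red, green, blue), "fx", "fy", "cx", "cy" (pixels), "k1" (the pictures are not rectified: a ray, as slopes to the right and down, at radius r is drawn at 1 + k1 r^2 times it, then the intrinsics apply), "extrinsics" (4x4, takes a point from world to camera coordinates); the wrist camera has in their place "hand_eye" (4x4, takes a point from camera to tool coordinates, whose origin is the TCP and whose axes are the flange's). Camera axes: x right, y down, z forward; pixel columns grow to the right and rows downward; lengths in mm; the calibration is good to about 2 mm. A picture is of the moment at which its call begins: read the wrist's pose just before it. There is no depth.
- manip.sign_off(): hands the job in, once; it reports no verdict.
Trained networks look in a picture, given as the dict that the camera call returned (one of the last four; its "shot" number tells which), for a name from the list of things; names that differ only in an ending like _2 or _b are one class to them, and where a whole thing is asked for, a point or a joint stands for the part that bears it (a point fixed in the world has none). Each returns a list of dicts, best first, with "conf" (0 to 1); they miss things now and then, are a little off and sometimes report something else, mostly with a low value. They report only what shows in the picture. A call takes as long as a camera call.
- manip.search_frame(picture, name): "location" ([x, y, z] in mm, in world coordinates, good to about 4 mm: the middle of the surface that is visible of it).
- manip.masks_of(picture, name): "mask" (480x640 bool, what is visible of it).
The state is a dict: "clock": time; "joints": joint angles; "qd": joint speeds; "effort": joint torques, N m; "eef_pos": TCP position; "eef_rot": TCP orientation; "wrist_force": force on the tool from outside, world axes, zero at the start; "moment": the same for the moment, N m; "finger_gap": finger opening in mm.
Only numpy, scipy, OpenCV 4.12 (cv2) and the standard library are available. Lean on these libraries where they do the work, as an engineer would, in place of code of your own. Each camera call takes 0.05 s, during which the arm holds its last target. There are 200 camera calls.

## Working session

There is one attempt and no reset: what is moved stays moved. The work goes in short steps, Python scripts to look and compute and a shell command to move; the robot and the scene stay as the last step left them, time stands still between calls to the robot, and variables do not carry over. Pictures are saved under pics/ and viewed, about 8 in all and at most 12, crops included, and the job is handed in when it is done.

```bash
mkdir -p pics; ls
python3 - <<'E'
from cell import manip
import cv2
s=manip.read_state();print({k:s[k] for k in('clock','eef_pos','eef_rot','finger_gap')})
for n in('top','side'):
    c=manip.camera(n);cv2.imwrite(f'pics/{n}0.png',c['pixels'][...,::-1])
    print(n,c['fx'],c['k1'],c['extrinsics'])
    for t in('proud_pen','proud_pen_top','rack','pen1'):
        print(t,[(d['conf'],d['location']) for d in manip.search_frame(c,t)][:10])
E
```

```text
pics
{'clock': 0.0, 'eef_pos': array([ 127.91007955, -534.67712265,  223.69761702]), 'eef_rot': array([-3.14047362e+00, -8.74272563e-05,  2.34767942e-01]), 'finger_gap': 94.54155687765154}
top 488.6180171335754 0.0027396352859231743 [[-5.05455301e-02 -9.98721560e-01  6.28430353e-04  9.83176075e+01]
 [-9.74213617e-01  4.91666164e-02 -2.20205523e-01  5.65611555e+02]
 [ 2.19893106e-01 -1.17426303e-02 -9.75453296e-01  6.77359100e+02]
 [ 0.00000000e+00  0.00000000e+00  0.00000000e+00  1.00000000e+00]]
proud_pen [(0.72, [612.9, 40.3, 113.4])]
proud_pen_top [(0.54, [612.4, 41.4, 108.9])]
rack [(0.73, [580.7, 77.6, 51.8])]
pen1 [(0.76, [541.3, 70.6, 113.5]), (0.71, [572.9, 58.6, 108.2]), (0.66, [557.6, 108.9, 103.8]), (0.65, [591.8, 93.4, 107.2]), (0.6, [521.7, 44.4, 104.6]), (0.56, [568.5, 145.0, 107.2]), (0.53, [611.4, 126.0, 98.9]), (0.52, [556.2, 22.6, 112.9])]
side 471.04608587690666 -0.014316247054590508 [[-8.26112340e-01 -5.63103384e-01 -2.12833631e-02  5.15183725e+02]
 [-2.99569832e-01  4.70853329e-01 -8.29792178e-01  2.19028249e+02]
 [ 4.77280125e-01 -6.79125704e-01 -5.57666531e-01  5.01089236e+02]
 [ 0.00000000e+00  0.00000000e+00  0.00000000e+00  1.00000000e+00]]
proud_pen [(0.79, [613.6, 46.2, 104.0])]
proud_pen_top [(0.55, [611.2, 50.5, 107.6]), (0.45, [613.2, 137.6, 89.3])]
rack [(0.96, [552.7, 121.4, 42.0]), (0.68, [560.8, 24.5, 92.7])]
pen1 [(0.88, [612.0, 138.7, 88.1]), (0.88, [556.8, 26.0, 91.4]), (0.82, [553.7, 112.3, 89.8]), (0.71, [572.3, 153.8, 91.2]), (0.67, [540.8, 79.9, 90.1]), (0.6, [586.5, 94.9, 87.9]), (0.58, [579.8, 63.8, 83.3]), (0.57, [528.0, 42.5, 86.0])]
```

View pics/top0.png

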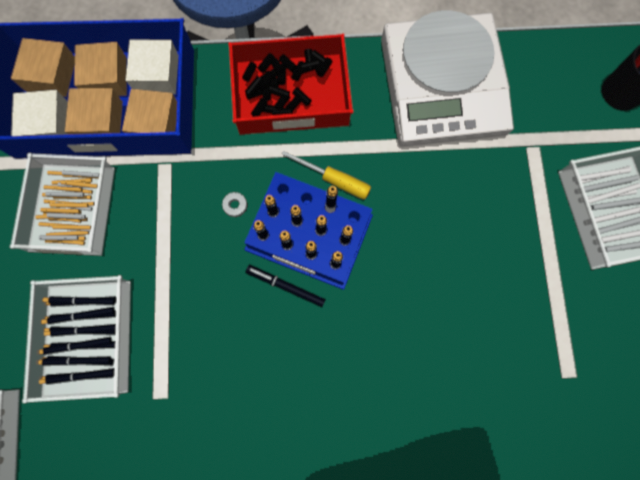

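View pics/side0.png

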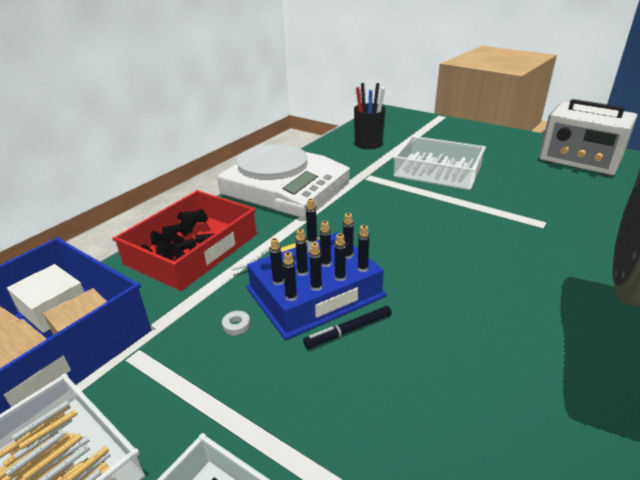

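The proud barrel is in the far row: its neck is at (332,189) in the top view and (311,201) in the side view. I'll triangulate all the brass necks and fit the rack.

```bash
cat > h.py <<'E'
import numpy as np,cv2
from scipy.optimize import least_squares
def proj(c,P,E=None):
    E=c['extrinsics'] if E is None else E
    q=np.asarray(P)@np.array(E)[:3,:3].T+np.array(E)[:3,3]
    s=q[:,:2]/q[:,2:];s=s*(1+c['k1']*(s**2).sum(1,keepdims=True))
    return s*[c['fx'],c['fy']]+[c['cx'],c['cy']]
def brass(c,box):
    im=c['pixels'].astype(int);m=((im[...,0]-im[...,2]>45)&(im[...,0]>90)).astype(np.uint8)
    k=np.zeros_like(m);x0,y0,x1,y1=box;k[y0:y1,x0:x1]=1
    n,l,st,ce=cv2.connectedComponentsWithStats(m*k)
    return [(ce[i],st[i][4]) for i in range(1,n) if 15<=st[i][4]<400]
E
python3 - <<'E'
from cell import manip
from h import *
ct,cs=manip.camera('top'),manip.camera('side')
bt=brass(ct,(245,170,375,275));bs=brass(cs,(260,190,375,275))
print([(np.round(a,1).tolist(),n) for a,n in bt]);print([(np.round(a,1).tolist(),n) for a,n in bs])
T=[a for a,n in bt];S=[a for a,n in bs]
g=np.array([(x,y) for x in(-40,0,40) for y in(-60,-20,20,60)],float)
def world(p,z=115.):
    c,s=np.cos(p[2]),np.sin(p[2]);xy=g@np.array([[c,s],[-s,c]])+p[:2];return np.c_[xy,np.full(12,z)]
pt=np.array([332,190]);ps=np.array([311,203])
ti=int(np.argmin([np.hypot(*(a-pt)) for a in T]));si=int(np.argmin([np.hypot(*(a-ps)) for a in S]))
def res(p,cams):
    r=[]
    W=world(p)
    for c,L,i in cams:
        q=proj(c,W)
        for k,a in enumerate(L):
            if k==i: continue
            d=q-a;r.append(d[np.argmin((d**2).sum(1))])
    return np.ravel(r)
for nm,cams in(('both',[(ct,T,ti),(cs,S,si)]),('top',[(ct,T,ti)]),('side',[(cs,S,si)])):
    b=min((least_squares(res,[570+dx,85+dy,y],args=(cams,),loss='soft_l1') for dx in(-15,0,15) for dy in(-15,0,15) for y in(-.45,-.3,.3,.45)),key=lambda o:o.cost)
    W=world(b.x);q=proj(ct,W)
    print(nm,b.x,b.cost); print(np.round(np.c_[W[8:,:2],q[8:]],1).tolist())
    print('rms',np.sqrt((b.fun**2).mean()))
f=lambda P:np.r_[(proj(ct,P[None])[0]-T[ti]),(proj(cs,P[None])[0]-S[si])]
o=least_squares(f,[613,45,135.]);print('proud neck',o.x,o.fun)
print(manip.read_state()['clock'])
E
```

```text
[([269.5, 200.1], np.int32(62)), ([295.1, 210.1], np.int32(67)), ([321.1, 220.2], np.int32(67)), ([258.4, 225.3], np.int32(65)), ([347.3, 230.6], np.int32(68)), ([284.5, 235.5], np.int32(68)), ([310.7, 245.9], np.int32(67)), ([337.0, 256.0], np.int32(67))]
[([310.4, 204.1], np.int32(72)), ([347.9, 218.8], np.int32(78)), ([324.6, 227.1], np.int32(76)), ([363.6, 231.1], np.int32(82)), ([300.1, 235.0], np.int32(84)), ([339.9, 240.1], np.int32(82)), ([274.3, 243.7], np.int32(86)), ([288.0, 246.7], np.int32(64)), ([314.2, 248.6], np.int32(92)), ([288.0, 258.7], np.int32(85))]
both [ 5.87368812e+02  7.54782048e+01 -4.32752619e-01] 13.097821528645445
[[598.5, 4.2, 357.4, 205.3], [615.3, 40.5, 331.2, 195.3], [632.1, 76.9, 305.4, 185.3], [648.8, 113.2, 279.7, 175.5]]
rms 1.9614957205884502
top [ 5.87550178e+02  7.50106830e+01 -4.33115068e-01] 0.2906046875277719
[[598.7, 3.8, 357.7, 205.2], [615.5, 40.1, 331.6, 195.1], [632.3, 76.4, 305.7, 185.2], [649.0, 112.7, 280.1, 175.3]]
rms 0.20621304862850282
side [ 5.86467618e+02  7.69302073e+01 -4.30860305e-01] 10.965642134265908
[[597.8, 5.7, 356.4, 205.8], [614.5, 42.1, 330.2, 195.9], [631.2, 78.4, 304.3, 186.0], [647.9, 114.7, 278.7, 176.2]]
rms 2.7277830319307834
proud neck [582.01545878  63.82188771 149.51966161] [-4.69614967 -8.16817559  9.41696344  2.2430343 ]
0.6
```

```bash
python3 -m crank '[{"offset":[0,0,0.02],"spin":0},{"offset":[0.02,0.03,0.04],"spin":0},{"offset":[0.05,0.06,0.04],"spin":0},{"offset":[0.07,0.09,0.04],"spin":0},{"offset":[0.10,0.12,0.04],"spin":0},{"offset":[0.13,0.15,0.04],"spin":0},{"offset":[0.15,0.18,0.04],"spin":0},{"offset":[0.18,0.21,0.04],"spin":0}]' 0 30
```

```text
clock: 1.27
eef_pos: [307.7, -323.7, 264.5]
eef_rot: [3.141, -0.0, 0.234]
wrist_force: [0.4, -0.2, 0.8]
finger_gap: 44.0
```

```bash
python3 -m crank '[{"offset":[0.026,0.031,0],"spin":0},{"offset":[0.052,0.062,0],"spin":0},{"offset":[0.078,0.093,0],"spin":0},{"offset":[0.104,0.124,0],"spin":0},{"offset":[0.130,0.155,0],"spin":0},{"offset":[0.156,0.186,0],"spin":0},{"offset":[0.182,0.217,0],"spin":0},{"offset":[0.208,0.248,0],"spin":0}]'
python3 - <<'E'
from cell import manip
from h import *
from scipy.spatial.transform import Rotation as R
s=manip.read_state();c=manip.camera('wrist');cv2.imwrite('pics/w1.png',c['pixels'][...,::-1])
T=np.eye(4);T[:3,:3]=R.from_euler('xyz',s['eef_rot']).as_matrix();T[:3,3]=s['eef_pos']
E=np.linalg.inv(T@c['hand_eye']);np.set_printoptions(suppress=True,precision=1)
print(s['clock'],s['eef_pos'],s['finger_gap'],np.array(c['hand_eye']))
print(proj(c,[[615.3,40.5,145],[615.3,40.5,121],[598.5,4.2,121],[578.9,57,121]],E))
print([(d['conf'],d['location']) for d in manip.search_frame(c,'proud_pen_top')])
cs=manip.camera('side')
for z in(130,135,140,145): print(z,proj(cs,[[615.3,40.5,z]]))
E
```

```text
clock: 1.93
eef_pos: [516.7, -73.8, 264.6]
eef_rot: [3.141, -0.0, 0.235]
wrist_force: [0.1, -0.9, 0.5]
finger_gap: 0.4
1.9333 [516.7 -73.8 264.6] 0.3838718080081557 [[  -0.    -1.    -0.3   74.3]
 [   1.    -0.    -0.     0.8]
 [   0.    -0.3    1.  -161. ]
 [   0.     0.     0.     1. ]]
[[202.6  74. ]
 [212.3  79.5]
 [252.  111.1]
 [186.4 119.7]]
[(0.96, [616.5, 36.5, 123.7])]
130 [[310.5 205.3]]
135 [[310.4 202.3]]
140 [[310.3 199.4]]
145 [[310.2 196.3]]
```

View pics/w1.png

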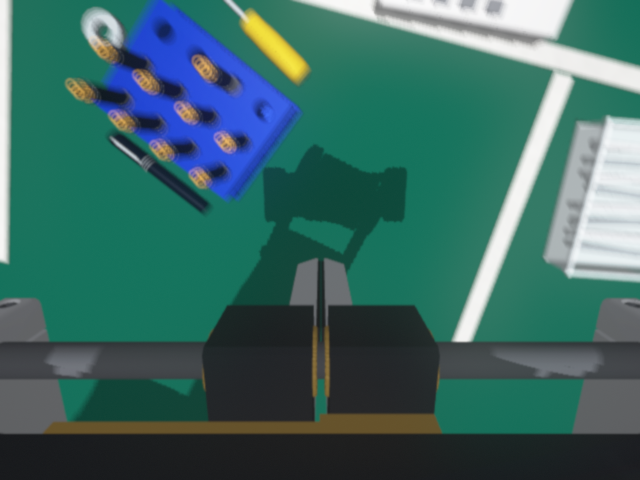

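Wrist view: the proud neck is at about (205,68), a few pixels from the predicted (203,74), and the fingertips are at (320,262). Next I'll hover 40 mm above it.

```bash
python3 -m crank '[{"offset":[0.024,0.028,0],"spin":0},{"offset":[0.048,0.056,0],"spin":0},{"offset":[0.072,0.084,0],"spin":0},{"offset":[0.090,0.104,-0.010],"spin":0},{"offset":[0.0985,0.1142,-0.03],"spin":0},{"offset":[0.0985,0.1142,-0.055],"spin":0},{"offset":[0.0985,0.1142,-0.065],"spin":0},{"offset":[0.0985,0.1142,-0.065],"spin":0}]'
python3 - <<'E'
from cell import manip
from h import *
from scipy.spatial.transform import Rotation as R
s=manip.read_state();c=manip.camera('wrist');cv2.imwrite('pics/w2.png',c['pixels'][...,::-1])
T=np.eye(4);T[:3,:3]=R.from_euler('xyz',s['eef_rot']).as_matrix();T[:3,3]=s['eef_pos']
E=np.linalg.inv(T@c['hand_eye']);np.set_printoptions(suppress=True,precision=1)
print(s['clock'],s['eef_pos'],s['wrist_force'])
print(proj(c,[[615.3,40.5,142],[598.5,4.2,121],[578.9,57,121],[s['eef_pos'][0],s['eef_pos'][1],s['eef_pos'][2]-19]],E))
cs=manip.camera('side');ct=manip.camera('top')
a=cs['pixels'][140:290,230:390,::-1];b=ct['pixels'][130:280,230:390,::-1]
cv2.imwrite('pics/st2.png',np.vstack([cv2.resize(a,(640,600))[:300+200],]) if 0 else np.hstack([cv2.resize(a,(400,375)),cv2.resize(b,(400,375))]))
E
```

```text
clock: 2.75
eef_pos: [613.9, 39.3, 196.6]
eef_rot: [-3.141, 0.005, 0.237]
wrist_force: [-0.5, -0.8, 0.9]
finger_gap: 0.5
2.75 [613.9  39.3 196.6] [-0.5 -0.8  0.9]
[[318.3 252.7]
 [361.1 275.4]
 [285.6 283.8]
 [319.4 276. ]]
```

View pics/w2.png

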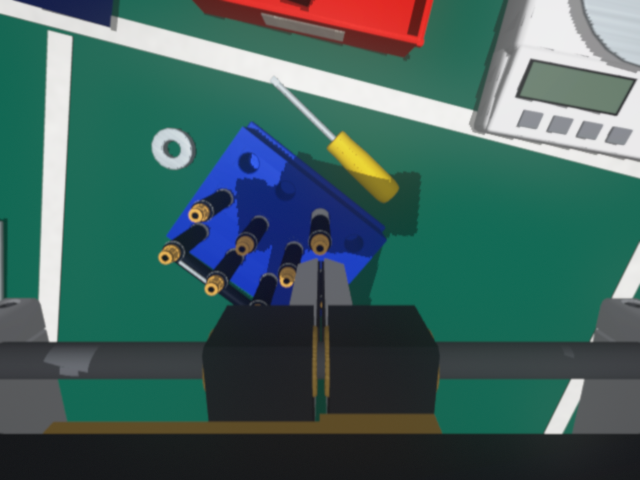

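View pics/st2.png

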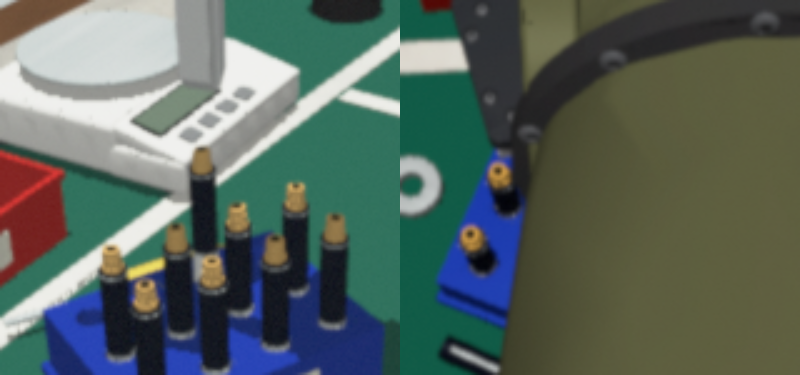

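The wrist view shows the proud neck at (320,248), directly ahead of the fingertips at (320,262-276) and within about 2 mm of prediction. The side view shows it alone and clear of the others. I'll centre with a +2/+1.5 mm nudge and go down.

```bash
python3 -m crank '[{"offset":[0.002,0.0015,0],"spin":0},{"offset":[0.002,0.0015,-0.01],"spin":0},{"offset":[0.002,0.0015,-0.02],"spin":0},{"offset":[0.002,0.0015,-0.024],"spin":0},{"offset":[0.002,0.0015,-0.027],"spin":0},{"offset":[0.002,0.0015,-0.03],"spin":0},{"offset":[0.002,0.0015,-0.03],"spin":0},{"offset":[0.002,0.0015,-0.03],"spin":0}]'
python3 - <<'E'
from cell import manip
from h import *
s=manip.read_state();print(s['eef_pos'],s['wrist_force'])
c=manip.camera('wrist');cs=manip.camera('side')
cv2.imwrite('pics/m3.png',np.hstack([cv2.resize(c['pixels'][200:320,240:400,::-1],(400,300)),cv2.resize(cs['pixels'][150:270,230:390,::-1],(400,300))]))
E
```

```text
clock: 3.57
eef_pos: [617.4, 41.0, 170.8]
eef_rot: [3.141, -0.001, 0.237]
wrist_force: [0.2, -0.1, -0.4]
finger_gap: 0.5
[617.40852419  41.01515459 170.80965075] [ 0.15035525 -0.08104841 -0.42980625]
```

View pics/m3.png

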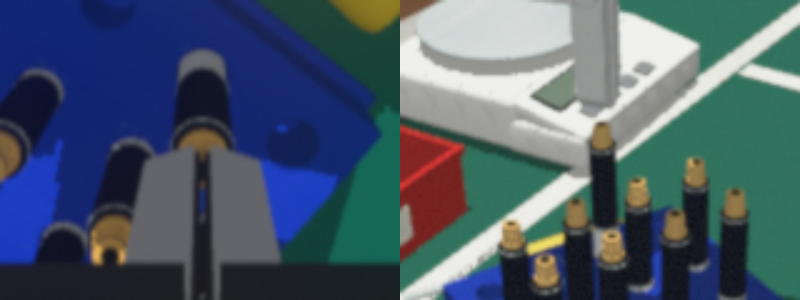

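Fingertips are centred over the neck in both views, about 10 mm above it. Pressing down slowly, stopping about 5 mm short of home.

```bash
python3 -m crank '[{"offset":[-0.001,0,-0.005],"spin":0},{"offset":[-0.001,0,-0.010],"spin":0},{"offset":[-0.001,0,-0.013],"spin":0},{"offset":[-0.001,0,-0.016],"spin":0},{"offset":[-0.001,0,-0.019],"spin":0},{"offset":[-0.001,0,-0.022],"spin":0},{"offset":[-0.001,0,-0.025],"spin":0},{"offset":[-0.001,0,-0.025],"spin":0}]'
```

```text
clock: 4.33
eef_pos: [616.4, 41.0, 145.4]
eef_rot: [3.141, -0.001, 0.237]
wrist_force: [0.7, 0.7, -0.2]
finger_gap: 0.3
```

```bash
python3 -m crank '[{"offset":[0,0,-0.001],"spin":0},{"offset":[0,0,-0.002],"spin":0},{"offset":[0,0,-0.003],"spin":0},{"offset":[0,0,-0.0035],"spin":0},{"offset":[0,0,-0.004],"spin":0},{"offset":[0,0,-0.0045],"spin":0},{"offset":[0,0,-0.005],"spin":0},{"offset":[0,0,-0.0055],"spin":0}]'
python3 - <<'E'
from cell import manip
from h import *
s=manip.read_state();print(s['eef_pos'],s['wrist_force'])
c=manip.camera('wrist');cs=manip.camera('side')
cv2.imwrite('pics/m4.png',np.hstack([cv2.resize(c['pixels'][200:320,240:400,::-1],(400,300)),cv2.resize(cs['pixels'][150:270,230:390,::-1],(400,300))]))
E
```

```text
clock: 5.0
eef_pos: [616.5, 41.0, 140.0]
eef_rot: [3.141, -0.002, 0.237]
wrist_force: [-0.4, -0.3, 7.4]
finger_gap: 0.2
[616.46821651  41.02107833 140.01861802] [-0.35686378 -0.30910575  7.3765269 ]
```

View pics/m4.png

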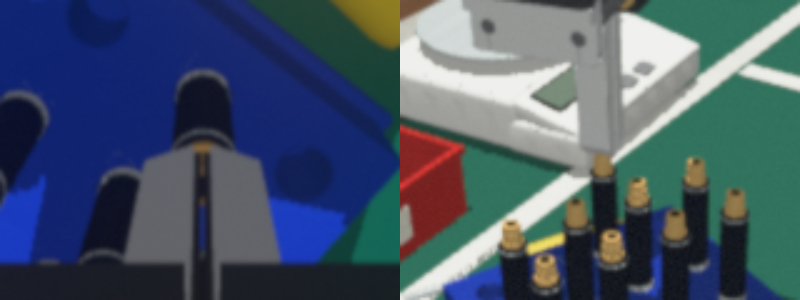

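The barrel has followed the fingertip down and the metal band is no longer visible. Force is 7.4 N, so it may just be bottoming. I'll go on in very small steps to confirm the firm stop.

```bash
python3 -m crank '[{"offset":[0,0,-0.0002],"spin":0},{"offset":[0,0,-0.0003],"spin":0},{"offset":[0,0,-0.0004],"spin":0},{"offset":[0,0,-0.0005],"spin":0},{"offset":[0,0,-0.0005],"spin":0},{"offset":[0,0,-0.0005],"spin":0},{"offset":[0,0,-0.0005],"spin":0},{"offset":[0,0,-0.0005],"spin":0}]'
```

```text
clock: 5.77
eef_pos: [616.5, 41.0, 140.0]
eef_rot: [3.141, -0.002, 0.237]
wrist_force: [-1.5, -0.1, 7.4]
finger_gap: 0.5
```

```bash
python3 -m crank '[{"offset":[0,0,-0.0004],"spin":0},{"offset":[0,0,-0.0006],"spin":0},{"offset":[0,0,-0.0008],"spin":0},{"offset":[0,0,-0.001],"spin":0},{"offset":[0,0,-0.0012],"spin":0},{"offset":[0,0,-0.0012],"spin":0},{"offset":[0,0,-0.0012],"spin":0},{"offset":[0,0,-0.0012],"spin":0}]'
```

```text
clock: 6.43
eef_pos: [616.7, 41.0, 139.9]
eef_rot: [3.141, -0.003, 0.237]
wrist_force: [-4.1, 0.2, 11.8]
finger_gap: 0.5
```

That is a firm stop: 1.2 mm more was commanded, the tip moved 0.1 mm and the force rose to 12 N. The fingertip is at 139.9 − 19 = 120.9 mm. Retreating straight up, then away.

```bash
python3 -m crank '[{"offset":[0,0,0.004],"spin":0},{"offset":[0,0,0.012],"spin":0},{"offset":[0,0,0.03],"spin":0},{"offset":[0,0,0.055],"spin":0},{"offset":[0,0,0.085],"spin":0},{"offset":[0,0,0.115],"spin":0},{"offset":[0,0,0.13],"spin":0},{"offset":[0,0,0.13],"spin":0}]' && python3 -m crank '[{"offset":[-0.01,-0.02,0],"spin":0},{"offset":[-0.03,-0.05,0],"spin":0},{"offset":[-0.05,-0.08,0],"spin":0},{"offset":[-0.07,-0.11,0],"spin":0},{"offset":[-0.09,-0.14,0],"spin":0},{"offset":[-0.11,-0.17,0],"spin":0},{"offset":[-0.13,-0.20,0],"spin":0},{"offset":[-0.14,-0.22,0],"spin":0}]' && python3 -m crank '[{"offset":[-0.01,-0.03,0],"spin":0},{"offset":[-0.03,-0.06,0],"spin":0},{"offset":[-0.05,-0.09,0],"spin":0},{"offset":[-0.07,-0.12,0],"spin":0},{"offset":[-0.08,-0.14,0],"spin":0},{"offset":[-0.08,-0.14,0],"spin":0},{"offset":[-0.08,-0.14,0],"spin":0},{"offset":[-0.08,-0.14,0],"spin":0}]'
python3 - <<'E'
from cell import manip
from h import *
cs=manip.camera('side');ct=manip.camera('top')
for c,b in((ct,(245,170,375,275)),(cs,(260,190,375,275))): print([np.round(a,1).tolist() for a,n in brass(c,b)])
p=[[615.5,40.5,115.]];print('home pred',proj(ct,p),proj(cs,p))
a=cs['pixels'][170:350,215:405,::-1];b=ct['pixels'][135:315,210:400,::-1]
cv2.imwrite('pics/m5.png',np.hstack([cv2.resize(a,(400,379)),cv2.resize(b,(400,379))]))
E
```

```text
clock: 7.1
eef_pos: [617.5, 41.1, 274.2]
eef_rot: [3.139, -0.009, 0.237]
wrist_force: [-0.3, 0.5, 0.3]
finger_gap: 0.6
clock: 7.77
eef_pos: [475.3, -180.8, 273.3]
eef_rot: [3.14, -0.008, 0.236]
wrist_force: [0.5, -1.1, 0.4]
finger_gap: 0.6
clock: 8.43
eef_pos: [395.4, -320.3, 272.6]
eef_rot: [3.141, -0.007, 0.236]
wrist_force: [-0.2, 0.5, 1.3]
finger_gap: 0.3
[[331.4, 194.8], [269.4, 200.0], [295.1, 210.1], [321.1, 220.2], [258.5, 225.3], [347.3, 230.6], [284.5, 235.5], [310.7, 245.9], [337.0, 256.0]]
[[310.6, 214.8], [347.9, 218.8], [324.6, 227.1], [363.7, 231.0], [300.1, 235.0], [339.9, 240.1], [274.3, 243.7], [288.0, 246.7], [314.1, 248.5], [288.0, 258.7]]
home pred [[331.26948308 195.11158754]] [[310.78729507 214.05359581]]
```

View pics/m5.png

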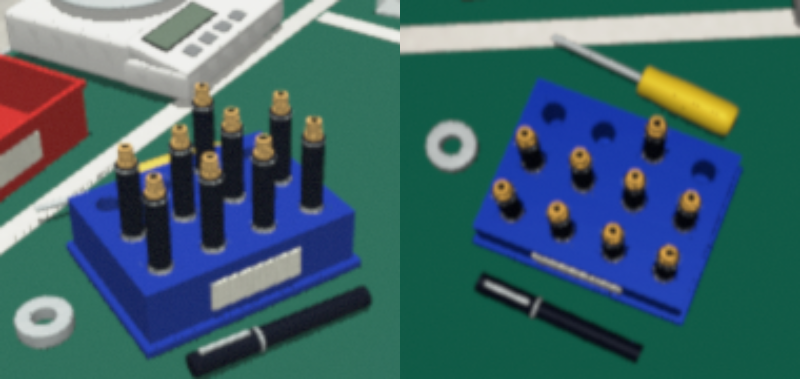

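The pressed neck now sits at (331.4,194.8) in the top view and (310.6,214.8) in the side view, within 1 px of the home prediction. All the other necks are unmoved to 0.1 px.

```bash
python3 -c "
from cell import manip
print(manip.sign_off())"
```

```text
the job is handed in; nothing more can be done
None
```

The proud barrel is fully home, level with the others, and the job is handed in. I pressed it straight down with the closed fingertips, drew the hand straight up, and moved it about 420 mm away. The arm clock stood at about 8.5 s of the 27 s allowed.

- **Firm stop:** the fingertips stopped at about 121 mm above the bench. Commanding 1.2 mm more moved them only 0.1 mm, and the force rose to about 12 N.
- **Level:** in both the top and side views the pressed neck is within 1 px of its predicted home position.
- **Other things:** the other barrels' necks are within 0.1 px of where they were before. The capped pen, ring and screwdriver look undisturbed in the final picture; I did not measure those.
- **Small disagreement:** the wrist camera put the barrel about 2 mm further out than the top and side cameras did, which is within their calibration. I aimed between the two.

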